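# Flip a circuit board over the edge of the gluing block

### The job

The small circuit board lies on the green cutting mat with its circuit side down and its bare orange back up. Without gripping or lifting it, push it with the fingertips against the front edge of the raised black-topped gluing block until it tips up there and flips over onto the block, then push it on until the whole board lies flat on the block, circuit side up. Leave the brush head, the motor and the glue gun where they are.

Things in the scene. Friction and masses are not known exactly. Their poses are not given: they have to be found in the camera images.
- board: Circuit board module, 80 g, loose, 12 mm thick; origin at its centre. Orange plastic back plate 72 x 56 x 4 mm; on its other side a blue circuit with parts, 62 x 46 mm, 8 mm deep, so the plate overhangs 5 to 6 mm. x along the 72 mm length, y along the 56 mm width, z out of the orange back. Start: z up, plate 8 to 12 mm above the mat, in front of the block, x within 0.35 rad of the block's x.
- corner_a (a point): Corner of the orange back plate at the board's +x, +y, mid thickness of the plate (36 mm, 28 mm and 4 mm from the board's origin). If a finger against its near edge pushes firmly (about 10 N) towards the block while rising, the board tips about its far edge at the block's foot; past upright it falls onto the block by itself and then overhangs the front edge by about 15 mm.
- corner_b (a point): Corner of the orange back plate at the board's +x, -y, mid thickness of the plate (36 mm, 28 mm and 4 mm from the board's origin).
- corner_c (a point): Corner of the orange back plate at the board's -x, +y, mid thickness of the plate (36 mm, 28 mm and 4 mm from the board's origin).
- corner_d (a point): Corner of the orange back plate at the board's -x, -y, mid thickness of the plate (36 mm, 28 mm and 4 mm from the board's origin).
- block: Gluing block: a fixed plywood slab with a black rubber top, 160 mm deep (x) by 200 mm wide (y) by 16 mm high, standing on the mat. Its origin is the middle of its front edge, at mat level; x points into the block (away from the robot, square to the upright front face), y along the front edge, z up. The top is 16 mm above the origin.
- mat: Green cutting mat with a pale grid, fixed, 470 x 740 mm and 3 mm thick: its top is at a height of 3 mm above the table. Origin under its centre, at table height.
- brush: Brush head, loose: round wooden base 48 mm across with white bristles, 46 mm high, origin at the centre of its underside. Leave alone.
- motor: Small steel motor standing upright, loose: 24 mm across, 30 mm high plus a thin shaft to 43 mm, origin at the centre of its underside. Leave alone.
- glue_gun: Black and orange glue gun lying on its side on the table beside the mat, loose, about 210 x 120 mm and 31 mm high, origin under the middle of its barrel. Leave alone.
Not all that is in view belongs to the job. What is meant by the board is not brown or yellow, and is the larger of those in its own colour.

How it is judged:
On the way:
1. the board stands tipped up against the front edge of the block (angle between board's own z axis and vertical between 1.1 and 1.9 rad and x of board in the frame of block between -0.045 and 0.035 m), for 0.05 s.
At the end, for the whole second after the job is handed in: The board lies flat (within 5 degrees) on top of the block with its orange back down and circuit side up, all four corners within the block's outline (3 mm overhang allowed), at rest; the brush head, motor and glue gun are within 20 mm of where they stood and not tipped (angle between board's own z axis and vertical above 3.05 rad and linear speed of board below 0.01 m/s and z of board in the frame of block between 0.019 and 0.025 m and x of corner_a in the frame of block between -0.003 and 0.163 m and y of corner_a in the frame of block between -0.103 and 0.103 m and x of corner_b in the frame of block between -0.003 and 0.163 m and y of corner_b in the frame of block between -0.103 and 0.103 m and x of corner_c in the frame of block between -0.003 and 0.163 m and y of corner_c in the frame of block between -0.103 and 0.103 m and x of corner_d in the frame of block between -0.003 and 0.163 m and y of corner_d in the frame of block between -0.103 and 0.103 m and distance of each of brush, motor, glue_gun from where it was at the start of the episode below 0.02 m and angle between each of brush, motor, glue_gun's own z axis and vertical below 0.2 rad); the robot touches nothing.
It fails at once if the board is lifted clear of the block and the mat (all corners more than 10 mm above where they lie on the block) (z of each of corner_a, corner_b, corner_c, corner_d in the frame of block above 0.028 m).
It fails at once if the board is lifted clear of the mat in front of the block (z of each of corner_a, corner_b, corner_c, corner_d in the frame of block above 0.02 m and x of board in the frame of block below -0.045 m).
It fails at once if the brush head, the motor or the glue gun is moved by more than 20 mm or tipped over (not (distance of each of brush, motor, glue_gun from where it was at the start of the episode below 0.02 m and angle between each of brush, motor, glue_gun's own z axis and vertical below 0.2 rad)).
It also fails if it takes over 58 s, if anything falls off the work surface, if the arm or the gripper's body presses on something with over 40 N, if the wrist force passes 120 N, or if a joint passes its speed limit or range.

### The arm

A 6-joint arm with a two-finger parallel gripper is mounted at the origin on the work surface. World frame = base frame: x ahead of the robot, y to its left, z up, the work surface at z = 0. Lengths are in m, angles in rad, forces in N, time in s.
With the tool pointing down it reaches from about 0.3 to 0.875 m from the base axis. Payload 4.2 kg.
Tool frame: the origin (TCP) lies at the very end of the fingers, on their centre line; the grasp point (between the pads) lies 19 mm behind it; z points along the fingers, y is the line along which they close (so a half turn about z gives the same grasp; the last joint's range is limited). The gripper opens to 85 mm and grips with 20 to 120 N. Pads are 22 mm wide; open, the fingers measure 114 mm over their backs; the gripper's body (76 mm by 85 mm) begins 54 mm behind the grasp point. The pads swing forward as they close: fully open they stand 13 mm farther back than shut.
Start: joints at [-1.133, 0.32, 1.565, -0, 1.257, -0.02], TCP at [0.254, -0.516, 0.231] pointing down, gripper open.
Joint ranges: [-3.11, 3.11], [-0.84, 2.01], [0.21, 2.61], [-1.34, 4.49], [0.05, 2.63], [-2.56, 2.56]. Speed limits (rad/s): [2.57, 2.57, 3.14, 3.14, 3.14, 3.14].

### API

Orientations are given as [roll, pitch, yaw] about the fixed x, y, z axes, in that order (R = Rz(yaw) Ry(pitch) Rx(roll)).
In Python, from workcell import arm gives the robot as it stands.
- The arm moves only by the tool arm_command, never from a script. Its argument "targets" is one flat list of numbers, 7 for each row, row after row: the closure, from -1 (fully open) to 1 (shut), so that 0 is half open, then the shift along the tool's x, y, z in cm, then the turn, a rotation vector about the tool's x, y, z in rad. In form: [hand, dx, dy, dz, rx, ry, rz, hand, dx, dy, dz, rx, ry, rz, ...]. A call has 1 to 12 rows; each row shifts and turns the commanded pose from where the row before left it, along the tool's axes as they then stand; what a row does not reach is not made up. A row lasts 1/12 s, in which the tool goes at most 41.7 mm and 7.16 degrees, less where a joint would pass 70% of its speed; a pose out of reach is approached as far as the arm can. A call with a gripper value outside its range is refused whole. The fingers move at their own pace and stop on an object; "squeeze" is the grip in N (left out, the last holds). Time passes only in rows, so rows that do not move let the fingers close. It gives the time, the measured TCP pose, the force, the opening and the grip force at its end, in the units of the state.
- arm.observe(): the state, without advancing time (a new reading comes with each control period).
- arm.snapshot(name): name is "scene" or "top" or "wrist"; returns (picture, depth): 420x560x3 uint8, blue, green, red; 420x560 float32, m along the optical axis (not along the pixel's ray), 0 where there is no reading.
- arm.calibration(name): a dict with "K" (3x3 intrinsics, pixels), "R" (3x3) and "t" (3): a world point X has camera coordinates R X + t; the wrist camera has in their place "hand_eye" (4x4, takes a point from camera to tool coordinates, whose origin is the TCP and whose axes are the flange's). Camera axes: x right, y down, z forward; pixel columns grow to the right and rows downward; lengths in m; the calibration is good to about 2 mm. A picture is of the moment at which its call begins: read the wrist's pose just before it. calibration takes no time and is no camera call.
- arm.hand_in(): hands the job in; it is judged then, once.
The state is a dict: "clock": time; "joint_positions": joint angles; "qvel": joint speeds; "joint_efforts": joint torques, N m; "tool_pos": TCP position; "tool_rot": TCP orientation; "contact_force": force on the tool from outside, world axes, zero at the start; "ft_torque": the same for the moment, N m; "opening": opening from 0.0 (shut) to 1.0 (fully open); "finger_force": force on a finger pad.
Only numpy, scipy, OpenCV 4.12 (cv2) and the standard library are available. Lean on these libraries where they do the work, as an engineer would, in place of code of your own. Each camera call takes 0.05 s, during which the arm holds its last target. There are 200 camera calls.

## Working session

There is one attempt and no reset: what is moved stays moved. The work goes in short steps, Python scripts to look and compute and a tool call to move; the robot and the scene stay as the last step left them, time stands still between calls to the robot, and variables do not carry over. Pictures are saved under pics/ and viewed, at most 10 in all, crops included, and the job is handed in when it is done.

Besides the shell and the picture viewer there is one more tool, called after "Emit:" as name(argument=value, ...) on one line, values as JSON. arm_command: Moves the arm, as the interface text tells. Its arguments: {"type":"object","properties":{"targets":{"type":"array"},"squeeze":{"type":"number"}},"required":["targets"]}

```bash
mkdir -p pics; ls; python3 - <<'E'
from workcell import arm
import cv2, numpy as np
s=arm.observe(); print(s)
for n in ("top","scene"):
    p,d=arm.snapshot(n); cv2.imwrite(f"pics/{n}0.png",p); np.save(f"pics/{n}0.npy",d)
    c=arm.calibration(n); print(n,{k:np.round(v,4).tolist() for k,v in c.items()})
E
```

```text
pics
{'clock': 0.0, 'joint_positions': array([-1.13302154e+00,  3.20271526e-01,  1.56571069e+00,  1.67406564e-05,
        1.25738657e+00, -2.00169601e-02]), 'qvel': array([ 0.00104112,  0.00022936,  0.00138842, -0.00067494, -0.00051975,
       -0.00065274]), 'joint_efforts': array([-1.36445856e-04, -4.15528679e+01, -2.34162569e+01, -3.19828159e-04,
        8.21477064e-03, -8.80642759e-07]), 'tool_pos': array([ 0.25392013, -0.51534968,  0.23048167]), 'tool_rot': array([-3.13981719e+00, -5.14633124e-05,  4.57786523e-01]), 'contact_force': array([-0.99097821, -0.59226012, -1.01323604]), 'ft_torque': array([-0.02009737,  0.02504192, -0.00484618]), 'finger_force': 0.0, 'opening': 0.9999174253807782}
top {'K': [[400.9937, 0.0, 285.5163], [0.0, 400.9937, 215.1733], [0.0, 0.0, 1.0]], 'R': [[0.0146, -0.9996, -0.0228], [-0.9903, -0.0113, -0.1382], [0.1379, 0.0246, -0.9901]], 't': [0.126, 0.4883, 0.9433]}
scene {'K': [[420.7709, 0.0, 279.832], [0.0, 420.7709, 212.7817], [0.0, 0.0, 1.0]], 'R': [[-0.0517, 0.9986, 0.0091], [0.6057, 0.0386, -0.7948], [-0.794, -0.0356, -0.6068]], 't': [-0.1072, -0.2708, 1.4303]}
```

View pics/top0.png

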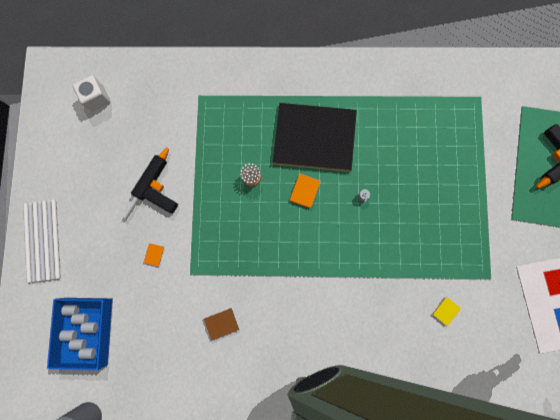

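View pics/scene0.png

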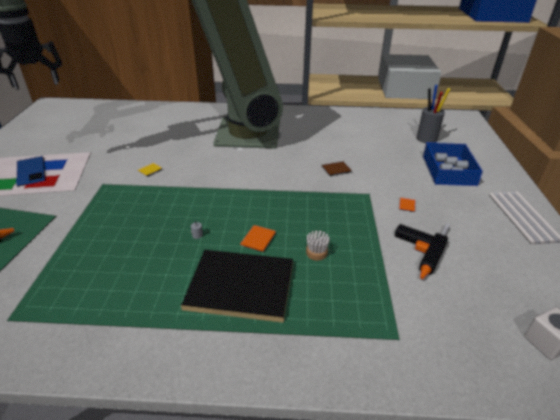

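The top view shows the board at about (305,191) in front of the block (274–357, 103–171). The brush is at (250,175), the motor at (364,195), and a smaller orange decoy at (153,255). Next I'll measure them.

```bash
cat > h.py <<'E'
from workcell import arm
import cv2, numpy as np
def ray(n,uv,z,T=None):
    c=arm.calibration(n); uv=np.atleast_2d(np.float64(uv))
    d=np.c_[uv,np.ones(len(uv))]@np.linalg.inv(c["K"]).T
    if T is None: o=-c["R"].T@c["t"]; D=d@c["R"]
    else: M=T@c["hand_eye"]; o=M[:3,3]; D=d@M[:3,:3].T
    return o+D*((z-o[2])/D[:,2])[:,None]
def blobs(m,amin=30):
    return [c for c in cv2.findContours(m.astype(np.uint8),0,cv2.CHAIN_APPROX_NONE)[0] if cv2.contourArea(c)>amin]
def rect(P): # world-plane min-area rect, mm
    (c,s,a)=cv2.minAreaRect(np.float32(P[:,:2]*1000)); return np.round(c,1),np.round(s,1),round(a,2)
E
python3 - <<'E'
from h import *
p=cv2.imread("pics/top0.png"); hsv=cv2.cvtColor(p,cv2.COLOR_BGR2HSV)
m=cv2.inRange(hsv,(5,170,150),(20,255,255)); 
for c in blobs(m):
    x=c[:,0,:].mean(0)
    if 200<x[0]<480: print("board",rect(ray("top",c[:,0,:],.015)))
m=np.zeros(p.shape[:2],bool); m[98:185,230:400]=(hsv[98:185,230:400,2]<60)
for c in blobs(m,1000):
    P=ray("top",c[:,0,:],.019); print("block",rect(P)); print(np.round(cv2.boxPoints(cv2.minAreaRect(np.float32(P[:,:2]*1000)))))
for n,uv,z in(("brush",(250,175),.049),("motor",(364,192),.033)): print(n,ray("top",[uv],z), ray("scene",[(317,238) if n=="brush" else (197,226)],z))
E
```

```text
board (array([553.1,  85.7]), array([56.6, 72.3]), 70.47)
block (array([694.3,  62.4]), array([199.1, 158.6]), 84.84)
[[606. -30.]
 [764. -44.]
 [782. 154.]
 [624. 169.]]
brush [[0.58289886 0.22033774 0.049     ]] [[0.58899739 0.21928393 0.049     ]]
motor [[ 0.54658119 -0.05948318  0.033     ]] [[ 0.54493146 -0.05780723  0.033     ]]
```

Emit:
arm_command(targets=[0.5,2.8,-2.6,0.3,0,0,0,0.5,2.8,-2.6,0.3,0,0,0,0.5,2.8,-2.6,0.3,0,0,0,0.5,2.8,-2.6,0.3,0,0,0,0.5,2.8,-2.6,0.3,0,0,0,0.5,2.8,-2.6,0.3,0,0,0,0.5,2.8,-2.6,0.3,0,0,0,0.5,2.8,-2.6,0.3,0,0,0,0.5,2.8,-2.6,0.3,0,0,0,0.5,2.8,-2.6,0.3,0,0,0,0.5,2.8,-2.6,0.3,0,0,0,0.5,2.8,-2.6,0.3,0,0,0])

```text
clock: 1.1
tool_pos: [0.4176, -0.0855, 0.1951]
tool_rot: [3.142, 0.0, 0.458]
contact_force: [0.8, -0.2, -0.8]
opening: 0.244
finger_force: 0.0
```

Emit:
arm_command(targets=[0.5,2.8,-2.7,1,0,0,0,0.5,2.8,-2.7,1,0,0,0,0.5,2.8,-2.7,1,0,0,0,0.5,2.8,-2.7,1,0,0,0,0.5,2.8,-2.7,1,0,0,0,0.5,0,0,0,0,0,0.11,0.5,0,0,0,0,0,0.11,0.5,0,0,0,0,0,0.11,0.5,0,0,0,0,0,0.11,0.5,0,0,0,0,0,0.108,0.5,0,0,0,0,0,0,0.5,0,0,0,0,0,0])

```text
clock: 2.1
tool_pos: [0.4833, 0.0955, 0.145]
tool_rot: [3.141, 0.001, -0.087]
contact_force: [0.3, -0.1, 0.7]
opening: 0.253
finger_force: 0.0
```

```bash
cat >> h.py <<'E'
from scipy.spatial.transform import Rotation as Ro
A=np.deg2rad(-5.16); BO=np.array([.615,.0695,.003]); BR=Ro.from_euler('z',A).as_matrix()
def toB(P): return (np.atleast_2d(P)-BO)@BR
def tcp():
    s=arm.observe(); T=np.eye(4); T[:3,:3]=Ro.from_euler('xyz',s["tool_rot"]).as_matrix(); T[:3,3]=s["tool_pos"]; return s,T
def rep():
    s,T=tcp(); print("t",round(s["clock"],2),"pos",np.round(s["tool_pos"],4),"blk mm",np.round(toB(s["tool_pos"])*1000,1),"rot",np.round(s["tool_rot"],3),"F",np.round(s["contact_force"]@BR,1),"op",round(s["opening"],3))
def pic(n,f):
    s,T=tcp(); p,d=arm.snapshot(n); cv2.imwrite(f"pics/{f}.png",p); return p,d,T
E
python3 - <<'E'
from h import *
rep(); p,d,T=pic("wrist","w1")
hsv=cv2.cvtColor(p,cv2.COLOR_BGR2HSV)
for c in blobs(cv2.inRange(hsv,(5,170,120),(20,255,255)),200):
    P=toB(ray("wrist",c[:,0,:],.015,T)); print("board in block",rect(P))
E
```

```text
t 2.1 pos [0.4833 0.0955 0.145 ] blk mm [[-133.5   14.1  142. ]] rot [ 3.141e+00  1.000e-03 -8.700e-02] F [ 0.3 -0.1  0.7] op 0.253
board in block (array([-63.1,  11.1]), array([56.1, 72. ]), 75.75)
```

View pics/w1.png

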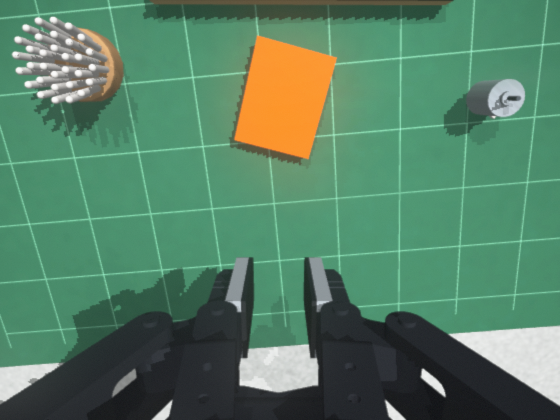

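Emit:
arm_command(targets=[0.5,0,0,3,0,0,0,0.5,0,0,3,0,0,0,0.5,0,0,3,0,0,0,0.5,0,0,3,0,0,0,0.5,0,0,0.5,0,0,0,0.5,0,0,0,0,0.085,0,0.5,0,0,0,0,0.085,0,0.5,0,0,0.5,0,0,0,0.5,0,0,0.2,0,0,0,0.5,0,0,0,0,0,0,0.5,0,0,0,0,0,0])

```text
clock: 3.07
tool_pos: [0.4865, 0.0956, 0.014]
tool_rot: [-3.141, -0.171, -0.09]
contact_force: [-0.2, -0.1, -0.5]
opening: 0.257
finger_force: 0.0
```

Emit:
arm_command(targets=[0.5,0,0,0.2,0,0,0,0.5,0,0,0,0,0,0,0.5,0,0,0,0,0,0])

```text
clock: 3.32
tool_pos: [0.4856, 0.0953, 0.0114]
tool_rot: [3.142, -0.17, -0.09]
contact_force: [-0.2, -0.2, -0.7]
opening: 0.251
finger_force: 0.0
```

Emit:
arm_command(targets=[0.5,0,0,0.2,0,0,0,0.5,0,0,0,0,0,0,0.5,0,0,0,0,0,0])

```text
clock: 3.57
tool_pos: [0.4853, 0.0953, 0.0093]
tool_rot: [3.141, -0.17, -0.09]
contact_force: [-0.2, 0.1, -0.3]
opening: 0.249
finger_force: 0.0
```

Emit:
arm_command(targets=[0.5,0,0,0.2,0,0,0,0.5,0,0,0,0,0,0,0.5,0,0,0,0,0,0])

```text
clock: 3.82
tool_pos: [0.4857, 0.0953, 0.0074]
tool_rot: [3.141, -0.17, -0.09]
contact_force: [0.7, 0.4, -0.5]
opening: 0.249
finger_force: 0.0
```

```bash
python3 - <<'E'
from h import *
rep()
E
```

```text
t 3.82 pos [0.4857 0.0953 0.0074] blk mm [[-131.1   14.1    4.4]] rot [ 3.141 -0.17  -0.09 ] F [ 0.7  0.5 -0.5] op 0.249
```

Emit:
arm_command(targets=[0.5,0,0,0.15,0,0,0,0.5,0.5,0,0.085,0,0,0,0.5,0.5,0,0.085,0,0,0,0.5,0.5,0,0.085,0,0,0,0.5,0.4,0,0.07,0,0,0,0.5,0.4,0,0.07,0,0,0,0.5,0.4,0,0.07,0,0,0,0.5,0.4,0,0.07,0,0,0,0.5,0.4,0,0.07,0,0,0,0.5,0.4,0,0.07,0,0,0,0.5,0,0,0,0,0,0])

```text
clock: 4.73
tool_pos: [0.5267, 0.0918, 0.0061]
tool_rot: [-3.141, -0.172, -0.09]
contact_force: [-0.8, -0.1, -0.4]
opening: 0.25
finger_force: 0.0
```

```bash
cat >> h.py <<'E'
def look(f,z=.015):
    rep(); p,d,T=pic("wrist",f); hsv=cv2.cvtColor(p,cv2.COLOR_BGR2HSV)
    for c in blobs(cv2.inRange(hsv,(5,170,120),(20,255,255)),200):
        print("board in block",rect(toB(ray("wrist",c[:,0,:],z,T))))
E
python3 - <<'E'
from h import *
look("w2")
E
```

```text
t 4.73 pos [0.5267 0.0918 0.0061] blk mm [[-89.9  14.3   3.1]] rot [-3.141 -0.172 -0.09 ] F [-0.8 -0.2 -0.4] op 0.25
board in block (array([-41.8,  16.3]), array([56.2, 72.2]), 83.66)
```

View pics/w2.png

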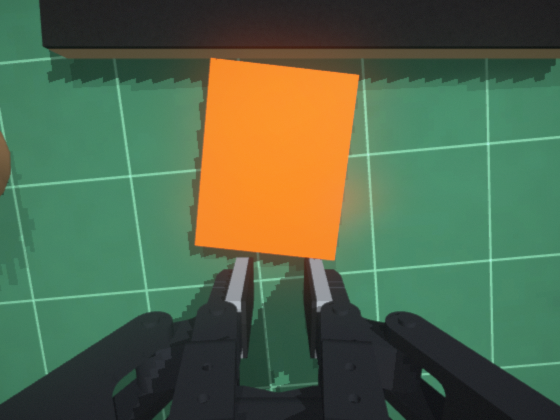

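The board at (275,160) is now only about 6° off square, and its far edge is close to the block front at row 55. I'll keep pushing until it presses on the block.

Emit:
arm_command(targets=[0.5,0.4,0,0.07,0,0,0,0.5,0.2,0,0.035,0,0,0,0.5,0.2,0,0.035,0,0,0,0.5,0,0,0,0,0,0])

```text
clock: 5.12
tool_pos: [0.5322, 0.0907, 0.0055]
tool_rot: [3.141, -0.167, -0.091]
contact_force: [-4.9, -0.7, 1.7]
opening: 0.251
finger_force: 1.8
```

```bash
python3 - <<'E'
from h import *
look("w3")
E
```

```text
t 5.12 pos [0.5322 0.0907 0.0055] blk mm [[-84.4  13.6   2.5]] rot [ 3.141 -0.167 -0.091] F [-4.8 -1.1  1.7] op 0.251
board in block (array([-37.7,  17.2]), array([56.2, 72.2]), 85.77)
```

Emit:
arm_command(targets=[0.5,0.2,0,0.035,0,0,0,0.5,0.2,0,0.035,0,0,0,0.5,0,0,0,0,0,0])

```text
clock: 5.42
tool_pos: [0.5333, 0.0898, 0.0047]
tool_rot: [3.139, -0.161, -0.091]
contact_force: [-8.7, -1.9, 3.7]
opening: 0.25
finger_force: 4.3
```

```bash
python3 - <<'E'
from h import *
look("w4")
E
```

```text
t 5.42 pos [0.5333 0.0898 0.0047] blk mm [[-83.2  12.8   1.7]] rot [ 3.139 -0.161 -0.091] F [-8.5 -2.7  3.7] op 0.25
board in block (array([-37.2,  16.8]), array([56.2, 72.2]), 86.74)
```

Emit:
arm_command(targets=[0.5,0.15,0,-0.28,0,0,0,0.5,0.1,0,-0.29,0,0,0,0.5,0.1,0,-0.29,0,0,0,0.5,0.1,0,-0.29,0,0,0,0.5,0,0,0,0,0,0])

```text
clock: 5.88
tool_pos: [0.5345, 0.0888, 0.0163]
tool_rot: [3.138, -0.158, -0.091]
contact_force: [-9.8, -4.0, 0.4]
opening: 0.253
finger_force: 4.6
```

```bash
python3 - <<'E'
from h import *
look("w5")
E
```

```text
t 5.88 pos [0.5345 0.0888 0.0163] blk mm [[-81.9  12.   13.3]] rot [ 3.138 -0.158 -0.091] F [-9.4 -4.9  0.4] op 0.253
board in block (array([-37.8,  16.6]), array([59.9, 74.8]), 87.75)
```

View pics/w5.png

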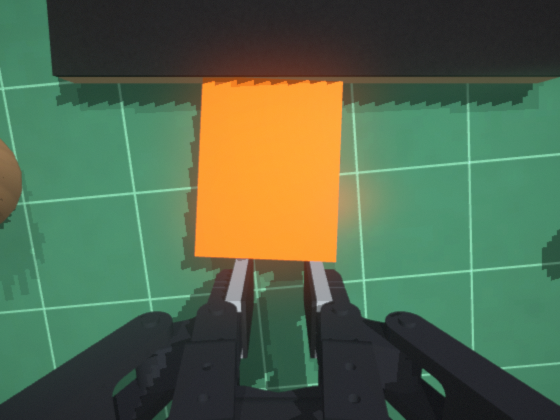

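The near edge (row 258) has risen and the far edge is square on the block at row 80. I'll follow the arc.

Emit:
arm_command(targets=[0.5,0.14,0,-0.31,0,0,0,0.5,0.14,0,-0.31,0,0,0,0.5,0.14,0,-0.31,0,0,0,0.5,0.14,0,-0.31,0,0,0,0.5,0.18,0,-0.26,0,0,0,0.5,0.18,0,-0.26,0,0,0,0.5,0.18,0,-0.26,0,0,0,0.5,0.18,0,-0.26,0,0,0])

```text
clock: 6.6
tool_pos: [0.5465, 0.089, 0.0419]
tool_rot: [3.14, -0.166, -0.09]
contact_force: [-0.1, -0.5, 1.2]
opening: 0.249
finger_force: 0.8
```

```bash
python3 - <<'E'
from h import *
look("w6")
E
```

```text
t 6.6 pos [0.5465 0.089  0.0419] blk mm [[-70.   13.2  38.9]] rot [ 3.14  -0.166 -0.09 ] F [-0.  -0.5  1.2] op 0.249
board in block (array([-35.2,  18.7]), array([69.7, 68.7]), 89.98)
```

View pics/w6.png

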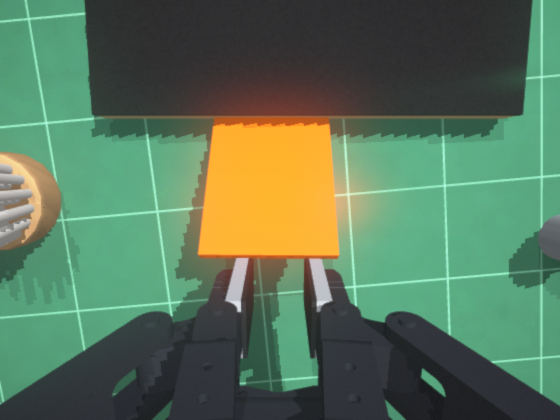

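The board is at roughly 30° (near edge row 255, far edge row 122) and resting squarely on the fingers. I'll continue.

Emit:
arm_command(targets=[0.5,0.3,0,-0.29,0,0,0,0.5,0.3,0,-0.29,0,0,0,0.5,0.3,0,-0.29,0,0,0,0.5,0.34,0,-0.23,0,0,0,0.5,0.34,0,-0.23,0,0,0,0.5,0.34,0,-0.23,0,0,0,0.5,0.38,0,-0.15,0,0,0,0.5,0.38,0,-0.15,0,0,0,0.5,0.38,0,-0.15,0,0,0])

```text
clock: 7.4
tool_pos: [0.5759, 0.0872, 0.0679]
tool_rot: [3.142, -0.17, -0.09]
contact_force: [-0.5, 0.2, 0.8]
opening: 0.257
finger_force: 0.0
```

```bash
python3 - <<'E'
from h import *
look("w7"); p,d,T=pic("scene","s7"); cv2.imwrite("pics/s7c.png",np.hstack([cv2.resize(p[170:330,150:370],(550,400)),cv2.resize(cv2.imread("pics/w7.png"),(250,188)).repeat(1,0) if 0 else np.pad(cv2.resize(cv2.imread("pics/w7.png"),(250,188)),((0,212),(0,0),(0,0)))]))
E
```

```text
t 7.4 pos [0.5759 0.0872 0.0679] blk mm [[-40.6  14.1  64.9]] rot [ 3.142 -0.17  -0.09 ] F [-0.5  0.2  0.8] op 0.257
board in block (array([-62.7,  14.2]), array([33.9, 47.9]), 0.01)
board in block (array([-24.2,  17.7]), array([33.6, 55.5]), 0.14)
```

View pics/s7c.png

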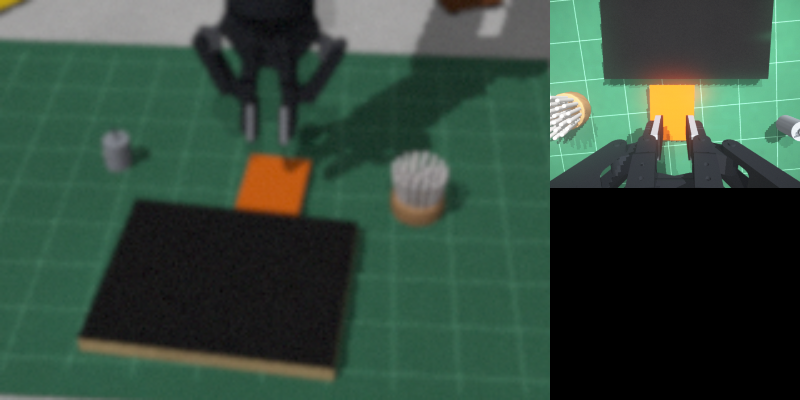

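The board slipped off the fingers at about 35° and fell back flat in front of the block. I was rising too fast for the amount of forward pressure. I'll back off, go down again and retry with more forward push.

Emit:
arm_command(targets=[0.5,-2.3,0,-0.4,0,0,0,0.5,-2.3,-0.1,-0.4,0,0,0,0.5,-2.5,-0.2,-0.4,0,0,0,0.5,-0.5,0,2.95,0,0,0,0.5,-0.5,0,2.95,0,0,0,0.5,0,0,0.2,0,0,0,0.5,0,0,0,0,0,0])

```text
clock: 8.08
tool_pos: [0.5037, 0.0968, 0.0049]
tool_rot: [3.141, -0.168, -0.09]
contact_force: [-0.9, -0.2, -0.0]
opening: 0.252
finger_force: 0.0
```

```bash
python3 - <<'E'
from h import *
look("w8")
E
```

```text
t 8.08 pos [0.5037 0.0968 0.0049] blk mm [[-113.3   17.1    1.9]] rot [ 3.141 -0.168 -0.09 ] F [-0.9 -0.3 -0. ] op 0.252
board in block (array([-43.8,  17.6]), array([71.9, 56.1]), 0.01)
```

Emit:
arm_command(targets=[0.5,0.5,0,0.085,0,0,0,0.5,0.5,0,0.085,0,0,0,0.5,0.5,0,0.085,0,0,0,0.5,0.4,0,0.07,0,0,0,0.5,0.4,0,0.07,0,0,0,0.5,0.4,0,0.07,0,0,0,0.5,0.3,0,0.05,0,0,0,0.5,0.2,0,0.035,0,0,0,0.5,0.2,0,0.035,0,0,0,0.5,0,0,0,0,0,0])

```text
clock: 8.97
tool_pos: [0.5355, 0.0933, 0.0047]
tool_rot: [3.14, -0.163, -0.091]
contact_force: [-6.7, 0.3, 3.3]
opening: 0.252
finger_force: 3.2
```

```bash
python3 - <<'E'
from h import *
look("w9")
E
```

```text
t 8.97 pos [0.5355 0.0933 0.0047] blk mm [[-81.3  16.5   1.7]] rot [ 3.14  -0.163 -0.091] F [-6.7 -0.3  3.3] op 0.252
board in block (array([-36.1,  17.5]), array([56.1, 72.3]), 89.98)
```

Emit:
arm_command(targets=[0.5,0.2,0,0.035,0,0,0,0.5,0.15,0,-0.28,0,0,0,0.5,0.12,0,-0.29,0,0,0,0.5,0.12,0,-0.29,0,0,0,0.5,0.12,0,-0.29,0,0,0,0.5,0.18,0,-0.29,0,0,0,0.5,0.18,0,-0.29,0,0,0])

```text
clock: 9.6
tool_pos: [0.5372, 0.0923, 0.021]
tool_rot: [3.137, -0.15, -0.091]
contact_force: [-16.8, 5.8, 2.9]
opening: 0.245
finger_force: 8.3
```

Emit:
arm_command(targets=[0.5,0.2,0,-0.26,0,0,0,0.5,0.2,0,-0.26,0,0,0])

```text
clock: 9.77
tool_pos: [0.5385, 0.092, 0.0263]
tool_rot: [3.137, -0.147, -0.091]
contact_force: [-21.3, 6.1, 6.4]
opening: 0.252
finger_force: 10.1
```

```bash
python3 - <<'E'
from h import *
look("w10")
E
```

```text
t 9.77 pos [0.5385 0.092  0.0263] blk mm [[-78.2  15.6  23.3]] rot [ 3.137 -0.147 -0.091] F [-21.8   4.2   6.4] op 0.252
board in block (array([-37.5,  16.9]), array([63.7, 75.2]), 89.95)
```

Emit:
arm_command(targets=[0.5,0.1,0,-0.28,0,0,0,0.5,0.12,0,-0.28,0,0,0,0.5,0.14,0,-0.28,0,0,0])

```text
clock: 10.07
tool_pos: [0.5419, 0.0919, 0.0359]
tool_rot: [3.138, -0.15, -0.091]
contact_force: [-18.3, 4.7, 6.9]
opening: 0.248
finger_force: 8.4
```

```bash
python3 - <<'E'
from h import *
look("w11")
E
```

```text
t 10.07 pos [0.5419 0.0919 0.0359] blk mm [[-74.8  15.8  32.9]] rot [ 3.138 -0.15  -0.091] F [-18.7   3.    6.9] op 0.248
board in block (array([-37. ,  17.8]), array([74.6, 67.4]), 0.99)
```

Emit:
arm_command(targets=[0.5,0.17,0,-0.24,0,0,0,0.5,0.18,0,-0.23,0,0,0,0.5,0.2,0,-0.22,0,0,0])

```text
clock: 10.37
tool_pos: [0.5464, 0.0916, 0.0442]
tool_rot: [3.138, -0.15, -0.091]
contact_force: [-19.8, 3.5, 11.6]
opening: 0.249
finger_force: 9.1
```

```bash
python3 - <<'E'
from h import *
look("w12")
E
```

```text
t 10.37 pos [0.5464 0.0916 0.0442] blk mm [[-70.3  15.9  41.2]] rot [ 3.138 -0.15  -0.091] F [-20.1   1.7  11.6] op 0.249
board in block (array([-36.,  17.]), array([71.1, 72.8]), 89.95)
```

Emit:
arm_command(targets=[0.5,0.22,0,-0.13,0,0,0,0.5,0.25,0,-0.13,0,0,0,0.5,0.28,0,-0.13,0,0,0])

```text
clock: 10.67
tool_pos: [0.5628, 0.0915, 0.0519]
tool_rot: [-3.142, -0.171, -0.09]
contact_force: [0.4, -0.3, -0.2]
opening: 0.253
finger_force: 0.2
```

```bash
python3 - <<'E'
from h import *
look("w13")
E
```

```text
t 10.67 pos [0.5628 0.0915 0.0519] blk mm [[-54.   17.2  48.9]] rot [-3.142 -0.171 -0.09 ] F [ 0.4 -0.3 -0.2] op 0.253
board in block (array([-29.3,  17.5]), array([57.8, 74.1]), 0.02)
```

```bash
python3 - <<'E'
from h import *
look("w14"); look("w15")
E
```

```text
t 10.72 pos [0.564  0.0915 0.0525] blk mm [[-52.8  17.3  49.5]] rot [-3.141 -0.172 -0.09 ] F [-2.  -0.9  3.1] op 0.25
board in block (array([-28.8,  17.6]), array([56.5, 74.4]), 0.01)
t 10.77 pos [0.5636 0.0914 0.0523] blk mm [[-53.1  17.2  49.3]] rot [-3.141 -0.172 -0.09 ] F [-1.9 -0.3  1. ] op 0.254
board in block (array([-29. ,  17.5]), array([74.3, 56.9]), 89.99)
```

View pics/w15.png

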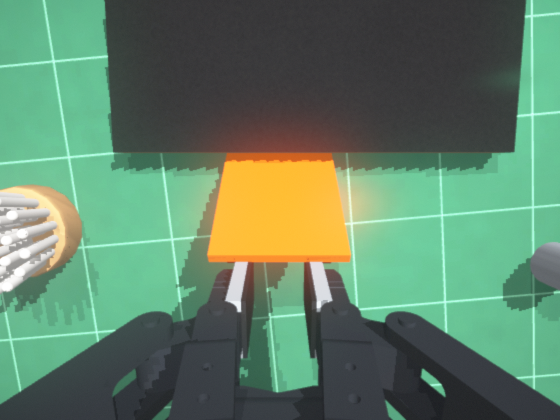

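The board rests stably on the fingers at about 45° (near edge row 260). I'll go mostly forward from here.

Emit:
arm_command(targets=[0.5,0.3,0,-0.05,0,0,0,0.5,0.3,0,-0.05,0,0,0,0.5,0.3,0,-0.05,0,0,0])

```text
clock: 11.07
tool_pos: [0.5685, 0.0907, 0.0551]
tool_rot: [3.141, -0.164, -0.091]
contact_force: [-14.7, 2.2, 20.2]
opening: 0.25
finger_force: 12.0
```

```bash
python3 - <<'E'
from h import *
look("w16")
E
```

```text
t 11.07 pos [0.5685 0.0907 0.0551] blk mm [[-48.2  17.   52.1]] rot [ 3.141 -0.164 -0.091] F [-14.8   0.9  20.2] op 0.25
board in block (array([-26.7,  17.2]), array([75.4, 52.6]), 89.94)
```

Emit:
arm_command(targets=[0.5,0.12,0,-0.4,0,0,0,0.5,0.34,0,-0.2,0,0,0,0.5,0.34,0,-0.18,0,0,0])

```text
clock: 11.37
tool_pos: [0.5786, 0.09, 0.0641]
tool_rot: [-3.141, -0.171, -0.09]
contact_force: [0.6, -0.1, -0.6]
opening: 0.253
finger_force: 0.1
```

```bash
python3 - <<'E'
from h import *
look("w17")
E
```

```text
t 11.37 pos [0.5786 0.09   0.0641] blk mm [[-38.1  17.1  61.1]] rot [-3.141 -0.171 -0.09 ] F [ 0.6 -0.1 -0.6] op 0.253
board in block (array([-21.8,  17.5]), array([43. , 76.6]), 0.02)
```

Emit:
arm_command(targets=[0.5,0.33,0,-0.16,0,0,0,0.5,0.34,0,-0.13,0,0,0,0.5,0.36,0,-0.1,0,0,0])

```text
clock: 11.67
tool_pos: [0.5876, 0.0891, 0.0693]
tool_rot: [3.141, -0.17, -0.09]
contact_force: [-0.8, -0.8, -0.6]
opening: 0.249
finger_force: 0.0
```

```bash
python3 - <<'E'
from h import *
look("w18")
E
```

```text
t 11.67 pos [0.5876 0.0891 0.0693] blk mm [[-29.1  17.   66.3]] rot [ 3.141 -0.17  -0.09 ] F [-0.7 -0.9 -0.6] op 0.249
board in block (array([-15.6,  18.1]), array([32.2, 77.4]), 2.6)
```

Emit:
arm_command(targets=[0.5,0.31,0,-0.03,0,0,0,0.5,0.31,0,-0.02,0,0,0,0.5,0.31,0,0,0,0,0,0.5,0.31,0,0.02,0,0,0])

```text
clock: 12.05
tool_pos: [0.5996, 0.0881, 0.0717]
tool_rot: [3.142, -0.17, -0.09]
contact_force: [-0.7, -0.2, 0.4]
opening: 0.251
finger_force: 0.0
```

```bash
python3 - <<'E'
from h import *
look("w19")
E
```

```text
t 12.05 pos [0.5996 0.0881 0.0717] blk mm [[-17.   17.1  68.7]] rot [ 3.142 -0.17  -0.09 ] F [-0.7 -0.3  0.4] op 0.251
board in block (array([-9.7, 17.4]), array([17.6, 77. ]), 0.01)
```

View pics/w19.png

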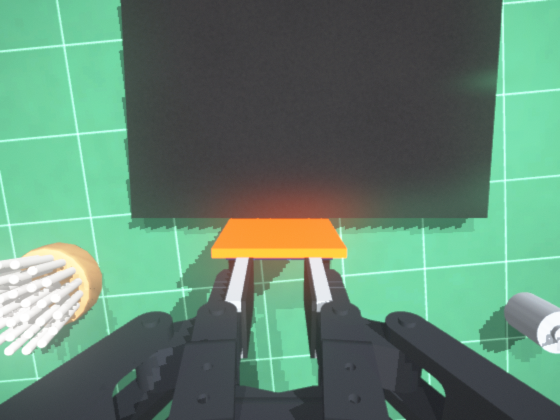

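The board stands at about 78° against the block edge (row 218). A gentle forward push should tip it over.

Emit:
arm_command(targets=[0.5,0.25,0,0.03,0,0,0,0.5,0.25,0,0.03,0,0,0,0.5,0.25,0,0.04,0,0,0,0.5,0.25,0,0.04,0,0,0,0.5,0.25,0,0.04,0,0,0,0.5,0.25,0,0.04,0,0,0,0.5,0.25,0,0.04,0,0,0,0.5,0,0,0,0,0,0])

```text
clock: 12.77
tool_pos: [0.6175, 0.0865, 0.0722]
tool_rot: [-3.142, -0.171, -0.09]
contact_force: [-0.4, -0.5, -0.3]
opening: 0.251
finger_force: 0.0
```

```bash
cat >> h.py <<'E'
def blue(f,z=.031,cam="wrist"):
    rep(); p,d,T=pic(cam,f); hsv=cv2.cvtColor(p,cv2.COLOR_BGR2HSV)
    for nm,lo,hi,zz in(("blue",(95,100,40),(130,255,255),z),("orange",(5,170,120),(20,255,255),.021)):
        for c in blobs(cv2.inRange(hsv,lo,hi),150):
            P=toB(ray(cam,c[:,0,:],zz,T if cam=="wrist" else None))
            if abs(P[:,0].mean())<.15 and abs(P[:,1].mean())<.1: print(nm,rect(P),"x",np.round(1000*P[:,0].min(),1),np.round(1000*P[:,0].max(),1))
E
python3 - <<'E'
from h import *
blue("w20")
E
```

```text
t 12.77 pos [0.6175 0.0865 0.0722] blk mm [[ 1.  17.1 69.2]] rot [-3.142 -0.171 -0.09 ] F [-0.4 -0.6 -0.3] op 0.251
```

```bash
python3 - <<'E'
from h import *
p,d,T=pic("scene","s20"); w=cv2.imread("pics/w20.png"); t,_,_=pic("top","t20")
cv2.imwrite("pics/m20.png",np.hstack([cv2.resize(w,(400,300)),np.vstack([cv2.resize(p[170:335,150:370],(400,300))])]))
blue("w21")
P=[];h=cv2.cvtColor(w,cv2.COLOR_BGR2HSV)
print(cv2.inRange(h,(95,60,40),(130,255,255)).sum()/255,cv2.inRange(h,(5,150,100),(20,255,255)).sum()/255)
E
```

```text
t 12.92 pos [0.6168 0.0865 0.072 ] blk mm [[ 0.3 17.1 69. ]] rot [ 3.141 -0.17  -0.09 ] F [ 1.6 -0.2 -0.3] op 0.249
322.0 196.0
```

View pics/m20.png

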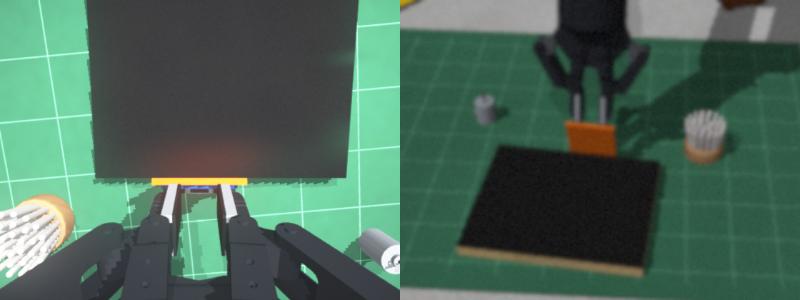

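The board is standing upright at the block's front edge (yellow strip at about (200,181)). I'll keep pushing forward.

Emit:
arm_command(targets=[0.5,0.3,0,0.08,0,0,0,0.5,0.3,0,0.08,0,0,0,0.5,0.3,0,0.08,0,0,0,0.5,0.3,0,0.08,0,0,0,0.5,0.3,0,0.08,0,0,0,0.5,0.3,0,0.08,0,0,0,0.5,0.3,0,0.08,0,0,0,0.5,0,0,0,0,0,0,0.5,0,0,0,0,0,0,0.5,0,0,0,0,0,0])

```text
clock: 13.8
tool_pos: [0.6382, 0.0845, 0.07]
tool_rot: [3.141, -0.17, -0.09]
contact_force: [0.3, -0.3, -0.6]
opening: 0.248
finger_force: 0.0
```

```bash
python3 - <<'E'
from h import *
blue("w22"); blue("t22",cam="top")
E
```

```text
t 13.8 pos [0.6382 0.0845 0.07  ] blk mm [[21.8 17.1 67. ]] rot [ 3.141 -0.17  -0.09 ] F [ 0.4 -0.3 -0.6] op 0.248
blue (array([ 9.8, 17.6]), array([59.6, 43.5]), 0.0) x -20.0 39.6
t 13.85 pos [0.6382 0.0845 0.0701] blk mm [[21.8 17.  67.1]] rot [ 3.141 -0.17  -0.09 ] F [-0.8 -0.7 -0.1] op 0.246
```

```bash
cat >> h.py <<'E'
def plane(f):
    rep(); p,d,T=pic("wrist",f); c=arm.calibration("wrist"); hsv=cv2.cvtColor(p,cv2.COLOR_BGR2HSV)
    v,u=np.mgrid[:420,:560]; X=np.stack([(u-c["K"][0,2])/c["K"][0,0]*d,(v-c["K"][1,2])/c["K"][1,1]*d,d],-1)
    M=T@c["hand_eye"]; P=toB((X.reshape(-1,3)@M[:3,:3].T+M[:3,3])).reshape(420,560,3)*1000
    for nm,lo,hi in(("blue",(95,100,40),(130,255,255)),("orange",(5,130,80),(25,255,255))):
        m=(cv2.inRange(hsv,lo,hi)>0)&(d>0)&(abs(P[...,1]-17)<50)&(abs(P[...,0])<150)&(P[...,2]<60)
        Q=P[m]
        if len(Q)<30: print(nm,len(Q)); continue
        k=np.linalg.lstsq(np.c_[Q[:,:2],np.ones(len(Q))],Q[:,2],rcond=None)[0]
        print(nm,len(Q),"pct1",np.round(np.percentile(Q,1,0),1),"pct99",np.round(np.percentile(Q,99,0),1),"rect",rect(Q/1000),"plane",np.round(k,3))
E
python3 - <<'E'
from h import *
plane("w23")
E
```

```text
t 13.9 pos [0.6382 0.0845 0.0701] blk mm [[21.8 17.1 67.1]] rot [ 3.141 -0.17  -0.09 ] F [-0.1 -0.7  0.7] op 0.248
blue 3729 pct1 [-22.1  -3.7  20.8] pct99 [38.7 38.4 24. ] rect (array([ 7.8, 17.5]), array([62.1, 44.8]), 0.2) plane [-1.0000e-03  2.0000e-03  2.2323e+01]
orange 2314 pct1 [-27.9 -11.4  14.3] pct99 [44.4 46.2 21.3] rect (array([ 3.1, 17.3]), array([82.8, 58.4]), 0.04) plane [ 1.3000e-02 -1.0000e-03  1.8942e+01]
```

The depth data shows the board flipped, lying flat on the block, circuit up, spanning x from -28 to 44 mm. Now I'll back off, straighten the tool, lower it and push the board about 45 mm further on.

Emit:
arm_command(targets=[0.5,-2.8,0,-0.48,0,0,0,0.5,-2.8,0,-0.48,0,0,0,0.5,-2.8,0,-0.48,0,0,0,0.5,0,0,0,0,-0.085,0,0.5,0,0,0,0,-0.085,0,0.5,0,0,2.4,0,0,0,0.5,0,0,2.4,0,0,0,0.5,0,0,0,0,0,0,0.5,0,0,0,0,0,0])

```text
clock: 14.7
tool_pos: [0.5525, 0.0921, 0.0213]
tool_rot: [3.141, 0.003, -0.09]
contact_force: [0.6, -0.3, -0.0]
opening: 0.249
finger_force: 0.0
```

```bash
python3 - <<'E'
from h import *
plane("w24")
E
```

```text
t 14.7 pos [0.5525 0.0921 0.0213] blk mm [[-64.3  16.9  18.3]] rot [ 3.141e+00  3.000e-03 -9.000e-02] F [ 0.6 -0.3 -0. ] op 0.249
blue 12450 pct1 [-21.6  -5.   20.8] pct99 [38.  39.7 23.8] rect (array([ 8.2, 17.4]), array([45.8, 61.6]), 89.94) plane [ 0.     0.    22.309]
orange 7132 pct1 [-27.8 -11.7  14.7] pct99 [40.4 46.6 27.6] rect (array([ 4.2, 16.9]), array([74.2, 65.8]), 0.07) plane [ 8.0000e-03 -4.0000e-03  1.9817e+01]
```

Emit:
arm_command(targets=[0.5,0.6,0,0,0,0,0,0.5,0.6,0,0,0,0,0,0.5,0.5,0,0,0,0,0,0.5,0.4,0,0,0,0,0,0.5,0.4,0,0,0,0,0,0.5,0.4,0,0,0,0,0,0.5,0.4,0,0,0,0,0,0.5,0.4,0,0,0,0,0,0.5,0.4,0,0,0,0,0,0.5,0.4,0,0,0,0,0,0.5,0,0,0,0,0,0])

```text
clock: 15.67
tool_pos: [0.5991, 0.0881, 0.0222]
tool_rot: [3.142, -0.001, -0.09]
contact_force: [-0.7, -0.5, 2.6]
opening: 0.25
finger_force: 0.9
```

```bash
python3 - <<'E'
from h import *
plane("w25")
E
```

```text
t 15.67 pos [0.5991 0.0881 0.0222] blk mm [[-17.5  17.1  19.2]] rot [ 3.142e+00 -1.000e-03 -9.000e-02] F [-0.7 -0.6  2.6] op 0.25
blue 9646 pct1 [-3.5 -4.7 21. ] pct99 [56.9 39.6 23.9] rect (array([26.1, 17.3]), array([45.9, 61.7]), 89.98) plane [4.000e-03 0.000e+00 2.231e+01]
orange 7244 pct1 [-18.5 -11.6  -0. ] pct99 [63.  46.4 21.8] rect (array([22. , 17.4]), array([82.3, 64.5]), 0.16) plane [ 2.3000e-02 -8.0000e-03  1.8802e+01]
```

Emit:
arm_command(targets=[0.5,0.4,0,0,0,0,0,0.5,0.4,0,0,0,0,0,0.5,0.4,0,0,0,0,0,0.5,0.4,0,0,0,0,0,0.5,0.4,0,0,0,0,0,0.5,0.4,0,0,0,0,0,0.5,0.4,0,0,0,0,0,0.5,0.4,0,0,0,0,0,0.5,0.4,0,0,0,0,0,0.5,0,0,0,0,0,0])

```text
clock: 16.55
tool_pos: [0.6355, 0.0848, 0.0222]
tool_rot: [-3.141, -0.002, -0.09]
contact_force: [-0.8, -0.0, 3.2]
opening: 0.247
finger_force: 1.4
```

```bash
python3 - <<'E'
from h import *
plane("w26")
E
```

```text
t 16.55 pos [0.6355 0.0848 0.0222] blk mm [[19.1 17.1 19.2]] rot [-3.141e+00 -2.000e-03 -9.000e-02] F [-0.8 -0.1  3.2] op 0.247
blue 9897 pct1 [33.1 -4.8 20.9] pct99 [93.5 39.6 23.7] rect (array([62.6, 17.4]), array([45.8, 61.8]), 89.99) plane [ 0.     0.    22.311]
orange 7340 pct1 [ 26.7 -11.7  15. ] pct99 [99.6 46.3 21.6] rect (array([62. , 17.2]), array([75.4, 59.1]), 0.11) plane [-1.0000e-03 -6.0000e-03  1.9736e+01]
```

Emit:
arm_command(targets=[0.5,-0.5,0,-0.1,0,0,0,0.5,-2,0,-0.5,0,0,0,0.5,-3,0,-2,0,0,0,0.5,-2,0,-3,0,0,0,0.5,0,0,-3,0,0,0,0.5,0,0,-3,0,0,0,0.5,0,0,0,0,0,0,0.5,0,0,0,0,0,0])

```text
clock: 17.27
tool_pos: [0.5606, 0.0919, 0.1399]
tool_rot: [-3.141, -0.005, -0.09]
contact_force: [-0.2, 0.3, -1.3]
opening: 0.245
finger_force: 0.0
```

```bash
python3 - <<'E'
from h import *
plane("w27"); print(arm.hand_in())
E
```

```text
t 17.27 pos [0.5606 0.0919 0.1399] blk mm [[-56.2  17.4 136.9]] rot [-3.141 -0.005 -0.09 ] F [-0.2  0.3 -1.3] op 0.245
blue 2850 pct1 [32.5 -4.8 20.6] pct99 [74.6 39.5 24. ] rect (array([53.7, 17.4]), array([45. , 42.7]), 89.87) plane [2.0000e-03 0.0000e+00 2.2203e+01]
orange 1976 pct1 [ 27.1 -11.4  14.8] pct99 [74.7 46.3 24.7] rect (array([51.1, 17.4]), array([58.4, 49.1]), 89.43) plane [1.7000e-02 2.0000e-03 1.8652e+01]
the job is handed in; nothing more can be done
None
```

The board flipped onto the block on the second try and lies flat, circuit side up and fully inside the outline (about 27–99 mm in from the front edge); I handed the job in at 17.3 s, and the hand-in returned no verdict.

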